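# Two-stop pipette: strip the used tip into the waste cup

### The arm

A 6-joint arm with a two-finger parallel gripper is mounted at the origin on the work surface. World frame = base frame: x ahead of the robot, y to its left, z up, the work surface at z = 0. Lengths are in m, angles in rad, forces in N, time in s.
With the tool pointing down it reaches from about 0.35 to 0.85 m from the base axis. Payload 8.1 kg.
Tool frame: the origin (TCP) lies on the centre line of the jaws, within the pads' length; the fingertips stand 17 mm ahead of it and the grasp point (between the pads) lies 2 mm behind it; z points along the fingers, y is the line along which they close (so a half turn about z gives the same grasp; the last joint's range is limited). The gripper opens to 93 mm and grips with 3 to 60 N. Pads are 15 mm wide; open, the fingers measure 128 mm over their backs; the gripper's body (75 mm by 188 mm) begins 65 mm behind the grasp point.
Start: joints at [-0.085, 0.13, 1.488, -0, 1.523, -0.085], TCP at [0.6, 0, 0.236] pointing down, gripper open.
Joint ranges: [-2.96, 2.96], [-0.89, 2.26], [0.02, 2.5], [-1.34, 4.48], [0, 2.73], [-2.66, 2.66]. Speed limits (rad/s): [2.39, 2.39, 2.79, 3.14, 3.14, 3.14].

### API

Orientations are given as a rotation vector (axis times angle).
In Python, from plant import status, eyes, robot gives the robot as it stands. The module is installed in compiled form; this text tells all that it offers.
- The arm moves only by the tool servo_tool, never from a script. Its argument "plan" is text: rows parted by semicolons, each of 4 numbers parted by spaces: the shift along the tool's x, y, z in m, then the turn about the tool's z in degrees. A call has 1 to 12 rows; each row is the pose to reach, as a shift and turn from the pose commanded when the call began, along the tool's axes at that moment; what a row does not reach only later rows make up. A row lasts 1/12 s, in which the tool goes at most 41.7 mm and 7.16 degrees, less where a joint would pass 70% of its speed; a pose out of reach is approached as far as the arm can. A call with a gripper value outside its range is refused whole. "grip" is the closure, from -1 (fully open) to 1 (shut), set as the call begins (left out, the last holds). The fingers move at their own pace and stop on an object; "grip_force" is the grip in N (left out, the last holds). Time passes only in rows, so rows that repeat a pose let the fingers close. It gives the time, the measured TCP pose, the force, the opening and the grip force at its end, in the units of the state.
- status.read_state(): the state, without advancing time (a new reading comes with each control period).
- eyes.read_camera(name): name is "scene" or "side" or "wrist"; returns a dict with "image" (420x560x3 uint8, blue, green, red), "fovy" (degrees; the focal length in pixels is half the picture's height over the tangent of half this angle, whatever the lens; pixels are square), "cx", "cy" (the principal point, pixels), "k1" (the pictures are not rectified: a ray, as slopes to the right and down, at radius r is drawn at 1 + k1 r^2 times it, then the intrinsics apply), "world_from_camera" (4x4, takes a point from camera to world coordinates); the wrist camera has in their place "hand_eye" (4x4, takes a point from camera to tool coordinates, whose origin is the TCP and whose axes are the flange's). Camera axes: x right, y down, z forward; pixel columns grow to the right and rows downward; lengths in m; the calibration is good to about 2 mm. A picture is of the moment at which its call begins: read the wrist's pose just before it. There is no depth.
- robot.close_job(): hands the job in; it is judged then, once.
The state is a dict: "t": time; "q": joint angles; "dq": joint speeds; "joint_torque": joint torques, N m; "tool_pos": TCP position; "orientation": TCP orientation; "force": force on the tool from outside, world axes, zero at the start; "wrist_torque": the same for the moment, N m; "opening": finger opening in m; "gripper_force": force on a finger pad.
Only numpy, scipy, OpenCV 4.12 (cv2) and the standard library are available. Lean on these libraries where they do the work, as an engineer would, in place of code of your own. Each camera call takes 0.05 s, during which the arm holds its last target. There are 200 camera calls.

### The job

Push the tray with the orange waste cup fully home under the pipette. Then press the pipette's plunger gently down to its first stop and rest against that stop for about a second, press on through to the hard second stop so that the used yellow tip drops into the cup, and ease the plunger slowly back up to the top without letting it snap. Never force the plunger beyond what the second stop needs, do not touch the used tip, and leave the other things on the bench where they are.

Things in the scene. Friction and masses are not known exactly. Their poses are not given: they have to be found in the camera images.
- stand: Fixed stand holding a white pipette upright. Origin on the bench under the pipette's axis, z up; its +y is the way the tray pulls out. White foot plate 110 x 380 x 10 mm, from y -150 to +230 mm; column 34 x 30 mm, 250 mm high, at y -105 mm, two clamp arms to the pipette. White grip 36 mm thick, top 270 mm high; only the plunger stands higher. Nose holding the tip: 26 mm wide, 120 to 154 mm high.
- tray (a joint): Grey sliding tray on the foot plate with the orange waste cup (68 mm wide, rim 73 mm above the bench) and a black round handle post. Value in m: 0 = fully home (cup exactly under the pipette, end stop), up to 0.10 = pulled out along the stand's +y. About 2 N of friction, stays where it is left. It starts 60 to 100 mm out.
- handle_top (a point): Centre of the top of the tray's black handle post: 18 mm thick, upright, its top 77 mm and its foot 17 mm above the bench; 105 mm from the cup's axis along the stand's +y. It can be pushed with closed fingers from its outer (+y) side or pinched from above.
- cup_floor (a point): Centre of the waste cup's inner floor, 20 mm above the bench; the cup is 53 mm deep and 62 mm wide inside at the rim. Moves with the tray.
- cap_top (a point): Centre of the top face of the plunger's blue round button, 26 mm wide, 10 mm thick, on a thin steel rod; 312 mm above the bench at rest. Press straight down on it with the closed fingertips.
- cap: The blue round plunger button itself (26 mm wide, 10 mm thick); origin at the centre of its underside, 302 mm above the bench at rest.
- plunger (a joint): First, soft part of the plunger's travel, m: 0 = up at rest, grows when pressed. Spring: 1.5 N to start, then 0.15 N per mm. The first stop comes after 7 to 14 mm (hidden volume setting: feel for it); there the force climbs sharply from 3 or 4 N to 8 N with almost no travel. Let go, it snaps up faster than the allowed 0.15 m/s; follow it up.
- ejector (a joint): Second, stiff part of the travel, m (the blue sleeve 27 mm wide under the grip and the button go down by it): 0 = up, 0.007 = hard second stop. Starts to move at 8 N, 1 N per mm more, second stop at 15 N where the force climbs sharply; over 24 N is too much. Springs back. The tip is let go after 3 to 5 mm.
- tip: Used yellow pipette tip, loose, 55 mm long, shaft 8 mm and collar at the top 16 mm wide. Origin at its lower end, z along it upward. It hangs upright in the pipette's nose, lower end 80 mm above the bench. Not to be touched by the robot.
- tip_mid (a point): Point on the tip's axis 30 mm above its lower end.
- beaker: Bystander: loose steel cup 60 mm wide, 60 mm high, origin at the centre of its underside.
- reagent: Bystander: loose amber bottle 56 mm wide, 110 mm high, origin at the centre of its underside.
- tip_box: Bystander: loose blue box of tips 85 x 115 x 62 mm, origin at the centre of its underside.
- tube_rack: Bystander: loose black tube rack 70 x 130 x 54 mm, origin at the centre of its underside.

How it is judged:
By the outcome, as a careful person would: the job done as asked, in the order asked, and still so for the second after the job is handed in, with the robot touching nothing.
It also fails if it takes over 69 s, if anything falls off the work surface, if the arm or the gripper's body presses on something with over 40 N, if the wrist force passes 120 N, or if a joint passes its speed limit or range.

## Working session

There is one attempt and no reset: what is moved stays moved. The work goes in short steps, Python scripts to look and compute and a tool call to move; the robot and the scene stay as the last step left them, time stands still between calls to the robot, and variables do not carry over. Pictures are saved under pics/ and viewed, at most 10 in all, crops included, and the job is handed in when it is done.

Besides the shell and the picture viewer there is one more tool, called after "Emit:" as name(argument=value, ...) on one line, values as JSON. servo_tool: Moves the arm, as the interface text tells. Its arguments: {"type":"object","properties":{"plan":{"type":"string"},"grip":{"type":"number"},"grip_force":{"type":"number"}},"required":["plan"]}

```bash
mkdir -p pics; cat > h.py <<'E'
import numpy as np, cv2
from plant import status, eyes, robot
from scipy.spatial.transform import Rotation as R
def cam(n):
    s=status.read_state(); c=eyes.read_camera(n)
    if 'world_from_camera' in c: T=np.array(c['world_from_camera'])
    else:
        W=np.eye(4); W[:3,:3]=R.from_rotvec(s['orientation']).as_matrix(); W[:3,3]=s['tool_pos']; T=W@np.array(c['hand_eye'])
    c['T']=T; return c
def ray(c,u,v):
    f=210/np.tan(np.radians(c['fovy'])/2)
    K=np.array([[f,0,c['cx']],[0,f,c['cy']],[0,0,1.]])
    p=cv2.undistortPoints(np.array([[[u,v]]],float),K,np.array([c['k1'],0,0,0.]))[0,0]
    d=c['T'][:3,:3]@np.array([p[0],p[1],1]); return c['T'][:3,3],d/np.linalg.norm(d)
def plane(c,u,v,z):
    o,d=ray(c,u,v); return o+d*(z-o[2])/d[2]
def tri(rs):
    A=sum(np.eye(3)-np.outer(d,d) for o,d in rs); b=sum((np.eye(3)-np.outer(d,d))@o for o,d in rs)
    return np.linalg.solve(A,b)
E
python3 - <<'E'
from h import *
s=status.read_state(); print({k:np.round(v,3) for k,v in s.items()})
for n in ['scene','side','wrist']:
    c=cam(n); cv2.imwrite(f'pics/{n}0.png',c['image']); print(n,c['fovy'],c['k1'],np.round(c['T'],2).tolist())
E
```

```text
{'t': np.float64(0.0), 'q': array([-0.085,  0.131,  1.489, -0.   ,  1.523, -0.085]), 'dq': array([-0.   , -0.   ,  0.001, -0.001,  0.002,  0.001]), 'joint_torque': array([-2.0000e-03, -5.5985e+01, -4.9176e+01,  7.7000e-02,  3.6000e-02,
       -0.0000e+00]), 'tool_pos': array([0.599, 0.   , 0.235]), 'orientation': array([-2.22e+00, -2.22e+00,  2.00e-03]), 'force': array([-0.262,  0.844, -0.109]), 'wrist_torque': array([-0.042,  0.014,  0.059]), 'gripper_force': np.float64(0.0), 'opening': np.float64(0.093)}
scene 57.02789124526091 0.00022793663592311927 [[0.29, 0.58, -0.76, 1.52], [0.96, -0.17, 0.23, -0.31], [-0.0, -0.8, -0.6, 0.95], [0.0, 0.0, 0.0, 1.0]]
side 49.312988566610045 -0.1584175524023723 [[0.95, 0.19, -0.25, 0.83], [0.31, -0.59, 0.75, -0.89], [-0.0, -0.79, -0.62, 0.91], [0.0, 0.0, 0.0, 1.0]]
wrist 62.176844065654706 -0.006852580945452715 [[1.0, 0.0, -0.0, 0.6], [-0.0, -0.97, -0.26, 0.07], [-0.0, 0.26, -0.97, 0.38], [0.0, 0.0, 0.0, 1.0]]
```

View pics/scene0.png

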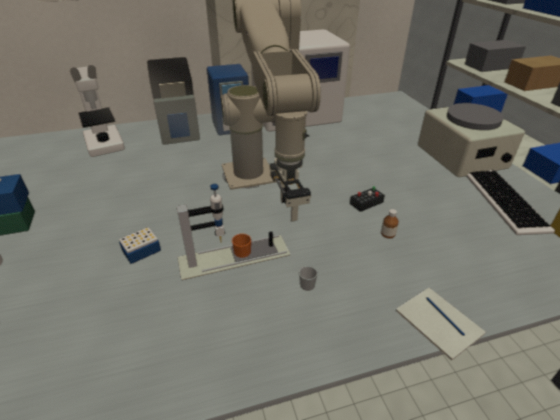

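View pics/side0.png

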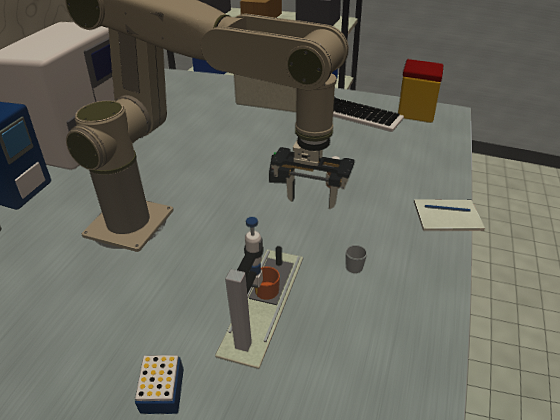

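Scene: stand on the left (column 187,240), cap about (214,187), cup (242,245), handle (271,238). Side: cap (252,221), handle (279,253), cup (268,283).

```bash
python3 - <<'E'
from h import *
S=cam('scene'); D=cam('side')
a=cv2.resize(S['image'][175:275,170:300],None,fx=4,fy=4,interpolation=cv2.INTER_CUBIC)[:,:]
b=cv2.resize(D['image'][210:310,220:310],None,fx=4,fy=4,interpolation=cv2.INTER_CUBIC)
cv2.imwrite('pics/c1.png',np.hstack([a[:, :430],b]))
for n,c,(x0,y0,x1,y1) in [('S',S,(170,175,300,280)),('D',D,(215,205,310,310))]:
    im=c['image'][y0:y1,x0:x1]; hsv=cv2.cvtColor(im,cv2.COLOR_BGR2HSV)
    for nm,lo,hi in [('blue',(95,110,30),(125,255,255)),('orange',(3,150,60),(14,255,255)),('yellow',(18,100,80),(35,255,255)),('black',(0,0,0),(180,255,38))]:
        m=cv2.inRange(hsv,np.array(lo),np.array(hi))
        k,_,st,ce=cv2.connectedComponentsWithStats(m)
        for i in range(1,k):
            if st[i,4]>12: print(n,nm,st[i]+[x0,y0,0,0,0],np.round(ce[i]+[x0,y0],1))
E
```

```text
S blue [211 184   6   6  24] [213.8 186.5]
S blue [215 220   7   6  29] [218.  222.7]
S orange [233 234  18  23 339] [241.5 245. ]
S black [288 175   6   3  16] [290.2 175.9]
S black [283 181  17  21 132] [290.  191.9]
S black [189 207  34   9 156] [203.4 210.9]
S black [192 222  24   8  83] [203.1 225.4]
S black [269 233   4  13  34] [270.2 239.6]
D blue [246 217  11   8  68] [251.2 220.4]
D blue [252 264   8   4  14] [255.9 266.1]
D orange [257 267  23  32 527] [268.6 283.3]
D black [237 246  26  47 405] [249.  266.4]
D black [276 247   6  18  93] [278.2 255.8]
```

View pics/c1.png

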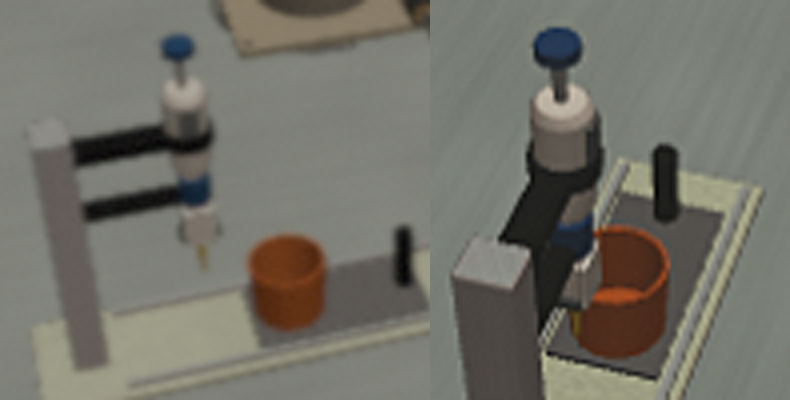

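The crop shows cap centre at about scene (214,186.5), side (251.5,220); handle top at scene (270.3,232), side (278.3,247.5); cup rim centre at scene (241.6,237), side (268.4,275).

```bash
python3 - <<'E'
from h import *
S=cam('scene'); D=cam('side')
P={}
for n,a,b,z in [('cap',(214,186.6),(251.3,220.3),.307),('handle',(270.3,232.3),(278.3,247.3),.077),('rim',(241.6,237.2),(268.4,275),.073),('cuptip-nose',(218,222.7),(255.9,265.5),.2)]:
    print(n,np.round(tri([ray(S,*a),ray(D,*b)]),4),np.round(plane(S,*a,z),4),np.round(plane(D,*b,z),4))
s=status.read_state();print(R.from_rotvec(s['orientation']).as_matrix().round(2).tolist())
E
```

```text
cap [ 0.5297 -0.2141  0.3065] [ 0.5319 -0.2146  0.307 ] [ 0.5293 -0.2135  0.307 ]
handle [ 0.5257 -0.0403  0.078 ] [ 0.5242 -0.0398  0.077 ] [ 0.5256 -0.0396  0.077 ]
rim [ 0.5344 -0.1455  0.0839] [ 0.5163 -0.1404  0.073 ] [ 0.5339 -0.141   0.073 ]
cuptip-nose [ 0.5345 -0.2147  0.1727] [ 0.5727 -0.2197  0.2   ] [ 0.5431 -0.2362  0.2   ]
[[0.0, 1.0, -0.0], [1.0, -0.0, 0.0], [0.0, -0.0, -1.0]]
```

Emit:
servo_tool(plan="0.01 -0.035 0; 0.02 -0.074 0; 0.02 -0.074 0.04; 0.02 -0.074 0.08; 0.02 -0.074 0.12; 0.02 -0.074 0.15; 0.02 -0.074 0.18; 0.02 -0.074 0.18; 0.02 -0.074 0.18", grip=1)

```text
invalid input
```

Emit:
servo_tool(plan="0.01 -0.035 0 0; 0.02 -0.074 0 0; 0.02 -0.074 0.04 0; 0.02 -0.074 0.08 0; 0.02 -0.074 0.12 0; 0.02 -0.074 0.15 0; 0.02 -0.074 0.18 0; 0.02 -0.074 0.18 0; 0.02 -0.074 0.18 0", grip=1, grip_force=20)

```text
t: 1.1
tool_pos: [0.5243, 0.0201, 0.0544]
orientation: [-2.219, -2.219, 0.004]
force: [-0.5, 0.1, 0.4]
opening: 0.0374
gripper_force: 0.0
```

Emit:
servo_tool(plan="0 0 0 0; 0 0 0 0; 0 0 0 0; 0 0 0 0; -0.015 0 0 0; -0.03 0 0 0; -0.038 0 0 0; -0.045 0 0 0; -0.052 0 0 0; -0.059 0 0 0; -0.066 0 0 0; -0.073 0 0 0")

```text
t: 2.1
tool_pos: [0.5263, -0.0533, 0.0558]
orientation: [2.221, 2.221, 0.001]
force: [1.7, 2.1, 2.1]
opening: 0.0004
gripper_force: 1.3
```

Emit:
servo_tool(plan="-0.005 0 0 0; -0.01 0 0 0; -0.015 0 0 0; -0.02 0 0 0; -0.025 0 0 0; -0.029 0 0 0; -0.033 0 0 0; -0.033 0 0 0")

```text
t: 2.77
tool_pos: [0.5257, -0.0868, 0.0554]
orientation: [-2.222, -2.221, 0.001]
force: [0.2, 0.1, 0.1]
opening: 0.0005
gripper_force: 0.0
```

Emit:
servo_tool(plan="-0.001 0 0 0; -0.002 0 0 0; -0.003 0 0 0; -0.004 0 0 0; -0.005 0 0 0")

```text
t: 3.18
tool_pos: [0.5257, -0.0908, 0.0554]
orientation: [-2.221, -2.221, 0.0]
force: [-0.9, 1.5, -1.0]
opening: 0.0005
gripper_force: 1.1
```

Emit:
servo_tool(plan="-0.001 0 0 0; -0.002 0 0 0; -0.003 0 0 0")

```text
t: 3.43
tool_pos: [0.5257, -0.0913, 0.0554]
orientation: [-2.218, -2.219, -0.004]
force: [-1.5, 19.1, 4.7]
opening: 0.0006
gripper_force: 9.7
```

Emit:
servo_tool(plan="0.003 0 0 0; 0.006 0 0 0; 0.012 0 0 0; 0.025 0 0 0; 0.025 0 -0.03 0; 0.025 0 -0.07 0; 0.025 0 -0.11 0; 0.025 0 -0.15 0; 0.025 0 -0.19 0; 0.025 0 -0.23 0; 0.025 0 -0.27 0; 0.025 0.004 -0.31 0")

```text
t: 4.43
tool_pos: [0.5294, -0.0681, 0.368]
orientation: [2.221, 2.221, 0.0]
force: [0.5, -0.5, -0.5]
opening: 0.0003
gripper_force: 0.0
```

Emit:
servo_tool(plan="0 0 -0.03 0; -0.03 0 -0.03 0; -0.06 0 -0.03 0; -0.085 0 -0.03 0; -0.085 0 -0.03 0; -0.085 0 -0.03 0")

```text
t: 4.93
tool_pos: [0.5299, -0.1543, 0.3953]
orientation: [-2.223, -2.219, 0.0]
force: [-0.2, 1.0, -0.6]
opening: 0.0003
gripper_force: 0.0
```

```bash
python3 - <<'E'
from h import *
s=status.read_state(); print(s['tool_pos'].round(4) if hasattr(s['tool_pos'],'round') else s['tool_pos'],s['t'])
W=cam('wrist'); S=cam('scene'); D=cam('side')
a=cv2.resize(S['image'][175:275,170:300],None,fx=3,fy=3,interpolation=cv2.INTER_CUBIC)
b=cv2.resize(D['image'][210:310,220:310],None,fx=2.3,fy=2.3,interpolation=cv2.INTER_CUBIC)[:120*2]
v=np.zeros((600,800,3),np.uint8); w=cv2.resize(W['image'],(400,300)); v[:300,:400]=w; v[:300,400:790]=a; v[300:530,:207]=b[:230,:207]
cv2.imwrite('pics/c2.png',v)
for n,c in (('W',W),('S',S),('D',D)):
    m=cv2.inRange(cv2.cvtColor(c['image'],cv2.COLOR_BGR2HSV),np.array((95,110,30)),np.array((125,255,255)))
    k,_,st,ce=cv2.connectedComponentsWithStats(m)
    for i in range(1,k):
        if st[i,4]>(150 if n=='W' else 12) and (n=='W' or 205<ce[i][0]<265 and 175<ce[i][1]<235): print(n,st[i],ce[i].round(1),plane(c,*ce[i],.312).round(4),plane(c,*ce[i],.307).round(4))
E
```

```text
[ 0.5299 -0.1543  0.3953] 4.9333
S [211 184   7   5  25] [214.  186.4] [ 0.5384 -0.2151  0.312 ] [ 0.5308 -0.2144  0.307 ]
S [215 220   7   6  30] [217.9 222.7] [ 0.7123 -0.2327  0.312 ] [ 0.7061 -0.2322  0.307 ]
D [246 217  11   8  68] [251.1 220.5] [ 0.5317 -0.2197  0.312 ] [ 0.5292 -0.2141  0.307 ]
```

View pics/c2.png

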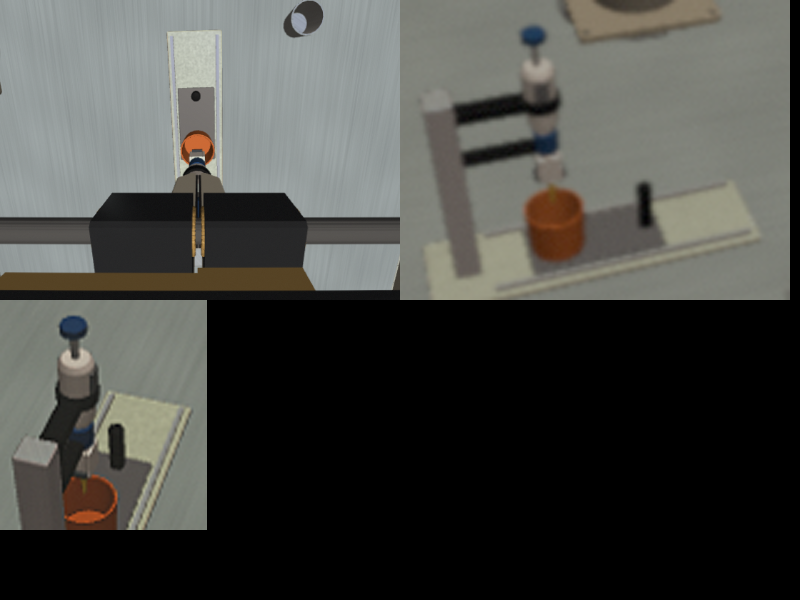

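The wrist picture shows the tray home, with the cup (197,147), handle (196,97) and pipette (197,165) all in line with the fingers. Both fixed views show the cup under the tip.

Emit:
servo_tool(plan="-0.03 0 0 0; -0.06 0 0 0; -0.06 0 0 0; -0.06 0 0.025 0; -0.06 0 0.045 0; -0.06 0 0.055 0; -0.06 0 0.06 0; -0.06 0 0.06 0; -0.06 0 0.06 0")

```text
t: 5.83
tool_pos: [0.5303, -0.2134, 0.3366]
orientation: [2.22, 2.222, 0.0]
force: [0.4, 0.2, 0.3]
opening: 0.0005
gripper_force: 0.0
```

Emit:
servo_tool(plan="0 0 0.001 0; 0 0 0.002 0; 0 0 0.003 0; 0 0 0.004 0; 0 0 0.005 0; 0 0 0.006 0; 0 0 0.006 0")

```text
t: 6.42
tool_pos: [0.5299, -0.214, 0.3293]
orientation: [-2.221, -2.221, 0.0]
force: [0.1, 0.4, 0.6]
opening: 0.0004
gripper_force: 0.0
```

Emit:
servo_tool(plan="0 0 0.0005 0; 0 0 0.001 0; 0 0 0.0015 0; 0 0 0.002 0; 0 0 0.0025 0; 0 0 0.003 0")

```text
t: 6.92
tool_pos: [0.5301, -0.214, 0.3268]
orientation: [2.221, 2.221, 0.0]
force: [0.6, -0.4, 1.5]
opening: 0.0005
gripper_force: 0.8
```

Emit:
servo_tool(plan="0 0 0.0005 0; 0 0 0.001 0; 0 0 0.0015 0; 0 0 0.002 0; 0 0 0.0025 0; 0 0 0.003 0")

```text
t: 7.42
tool_pos: [0.5301, -0.214, 0.3237]
orientation: [2.221, 2.221, 0.0]
force: [0.3, 0.8, 1.3]
opening: 0.0003
gripper_force: 1.0
```

Emit:
servo_tool(plan="0 0 0.0005 0; 0 0 0.001 0; 0 0 0.001 0")

```text
t: 7.67
tool_pos: [0.53, -0.214, 0.3225]
orientation: [-2.221, -2.221, 0.0]
force: [-0.0, -0.3, 2.0]
opening: 0.0001
gripper_force: 1.1
```

```bash
python3 -c "
from h import *
s=status.read_state();print(s['force'],s['tool_pos'],s['joint_torque'])"
```

```text
[-0.02977215 -0.25023829  2.0346184 ] [ 0.52999044 -0.21396557  0.3225433 ] [ 3.65566579e-03 -5.04423738e+01 -4.86523640e+01  6.16872660e-02
  5.58349793e-02  8.24265157e-06]
```

Emit:
servo_tool(plan="0 0 0.0006 0; 0 0 0.0006 0")

```text
t: 7.83
tool_pos: [0.53, -0.214, 0.322]
orientation: [-2.221, -2.221, 0.0]
force: [0.3, 0.3, 2.2]
opening: 0.0004
gripper_force: 1.1
```

Emit:
servo_tool(plan="0 0 0.0006 0; 0 0 0.0006 0")

```text
t: 8.0
tool_pos: [0.53, -0.214, 0.3213]
orientation: [-2.221, -2.221, 0.0]
force: [0.2, -0.7, 2.3]
opening: 0.0004
gripper_force: 1.2
```

Emit:
servo_tool(plan="0 0 0.0006 0; 0 0 0.0006 0")

```text
t: 8.17
tool_pos: [0.53, -0.214, 0.3208]
orientation: [-2.221, -2.221, 0.0]
force: [0.3, -0.5, 2.4]
opening: 0.0007
gripper_force: 1.2
```

Emit:
servo_tool(plan="0 0 0.0006 0; 0 0 0.0006 0")

```text
t: 8.33
tool_pos: [0.53, -0.214, 0.3201]
orientation: [-2.221, -2.221, 0.0]
force: [0.2, -0.2, 2.5]
opening: 0.0006
gripper_force: 1.3
```

Emit:
servo_tool(plan="0 0 0.0006 0; 0 0 0.0006 0")

```text
t: 8.5
tool_pos: [0.53, -0.214, 0.3195]
orientation: [-2.221, -2.221, 0.0]
force: [-0.1, -0.7, 3.8]
opening: 0.0008
gripper_force: 1.3
```

Emit:
servo_tool(plan="0 0 0.0006 0; 0 0 0.0006 0")

```text
t: 8.67
tool_pos: [0.53, -0.214, 0.3189]
orientation: [-2.221, -2.221, 0.0]
force: [0.2, -0.5, 3.1]
opening: 0.0007
gripper_force: 1.4
```

Emit:
servo_tool(plan="0 0 0.0005 0; 0 0 0.0005 0")

```text
t: 8.83
tool_pos: [0.53, -0.214, 0.3185]
orientation: [2.221, 2.221, 0.0]
force: [0.4, 0.7, 2.8]
opening: 0.0005
gripper_force: 1.4
```

Emit:
servo_tool(plan="0 0 0.0005 0; 0 0 0.0005 0")

```text
t: 9.0
tool_pos: [0.53, -0.214, 0.3179]
orientation: [-2.221, -2.221, 0.0]
force: [-0.6, 0.1, 3.2]
opening: 0.0003
gripper_force: 1.4
```

Emit:
servo_tool(plan="0 0 0.0005 0; 0 0 0.0005 0")

```text
t: 9.17
tool_pos: [0.53, -0.214, 0.3175]
orientation: [-2.221, -2.221, 0.0]
force: [0.7, -0.1, 2.5]
opening: 0.0006
gripper_force: 1.5
```

Emit:
servo_tool(plan="0 0 0.0005 0; 0 0 0.0005 0")

```text
t: 9.33
tool_pos: [0.53, -0.214, 0.317]
orientation: [-2.221, -2.221, -0.0]
force: [-0.4, 0.3, 2.7]
opening: 0.0003
gripper_force: 1.5
```

Emit:
servo_tool(plan="0 0 0.0005 0; 0 0 0.0005 0")

```text
t: 9.5
tool_pos: [0.53, -0.214, 0.3165]
orientation: [-2.221, -2.221, 0.0]
force: [-0.5, 0.5, 2.7]
opening: 0.0005
gripper_force: 1.6
```

Emit:
servo_tool(plan="0 0 0.0005 0; 0 0 0.0005 0")

```text
t: 9.67
tool_pos: [0.5301, -0.214, 0.3164]
orientation: [2.221, 2.221, 0.0]
force: [-0.4, 0.6, 4.9]
opening: 0.0001
gripper_force: 2.5
```

The first stop is felt at z ≈ 0.3164 with about 5 N. I'll rest here.

Emit:
servo_tool(plan="0 0 0.0001 0; 0 0 0.0001 0; 0 0 0.0001 0; 0 0 0.0001 0; 0 0 0.0001 0; 0 0 0.0001 0; 0 0 0.0001 0; 0 0 0.0001 0; 0 0 0.0001 0; 0 0 0.0001 0; 0 0 0.0001 0; 0 0 0.0001 0")

```text
t: 10.67
tool_pos: [0.5301, -0.214, 0.3164]
orientation: [2.221, 2.221, 0.0]
force: [-0.8, 0.1, 5.2]
opening: 0.0005
gripper_force: 2.6
```

Emit:
servo_tool(plan="0 0 0 0; 0 0 0 0")

```text
t: 10.83
tool_pos: [0.5301, -0.214, 0.3164]
orientation: [2.221, 2.221, 0.0]
force: [-0.3, -0.5, 4.7]
opening: 0.0008
gripper_force: 2.6
```

Emit:
servo_tool(plan="0 0 0.0005 0; 0 0 0.001 0; 0 0 0.0015 0; 0 0 0.002 0; 0 0 0.0025 0; 0 0 0.003 0; 0 0 0.0035 0; 0 0 0.004 0; 0 0 0.0045 0; 0 0 0.005 0; 0 0 0.005 0")

```text
t: 11.75
tool_pos: [0.5305, -0.2142, 0.3127]
orientation: [2.22, 2.22, 0.001]
force: [-0.7, -0.4, 11.2]
opening: 0.0006
gripper_force: 5.6
```

Emit:
servo_tool(plan="0 0 0.0005 0; 0 0 0.001 0; 0 0 0.001 0")

```text
t: 12.0
tool_pos: [0.5306, -0.2142, 0.312]
orientation: [2.219, 2.219, 0.001]
force: [-1.1, 1.4, 12.8]
opening: 0.0004
gripper_force: 6.1
```

Emit:
servo_tool(plan="0 0 0.0005 0; 0 0 0.001 0; 0 0 0.0015 0; 0 0 0.002 0; 0 0 0.002 0")

```text
t: 12.42
tool_pos: [0.5307, -0.2143, 0.3103]
orientation: [2.219, 2.219, 0.002]
force: [-0.5, 0.6, 14.5]
opening: 0.0007
gripper_force: 6.9
```

Emit:
servo_tool(plan="0 0 0.0005 0; 0 0 0.0005 0")

```text
t: 12.58
tool_pos: [0.5307, -0.2143, 0.3099]
orientation: [2.219, 2.219, 0.002]
force: [-0.5, 0.8, 14.9]
opening: 0.0005
gripper_force: 7.1
```

Emit:
servo_tool(plan="0 0 0.0005 0; 0 0 0.0005 0")

```text
t: 12.75
tool_pos: [0.5307, -0.2143, 0.3095]
orientation: [2.219, 2.219, 0.002]
force: [-1.6, 1.8, 14.9]
opening: 0.0006
gripper_force: 7.3
```

Emit:
servo_tool(plan="0 0 0.0004 0; 0 0 0.0004 0")

```text
t: 12.92
tool_pos: [0.5308, -0.2143, 0.3093]
orientation: [2.219, 2.219, 0.002]
force: [-2.4, 1.5, 14.4]
opening: 0.0003
gripper_force: 7.5
```

Emit:
servo_tool(plan="0 0 0.0004 0; 0 0 0.0004 0; 0 0 0.0004 0")

```text
t: 13.17
tool_pos: [0.5309, -0.2144, 0.3092]
orientation: [2.218, 2.218, 0.002]
force: [-2.2, 1.4, 15.6]
opening: 0.0005
gripper_force: 8.0
```

Emit:
servo_tool(plan="0 0 0.0003 0; 0 0 0.0003 0; 0 0 0.0003 0")

```text
t: 13.42
tool_pos: [0.5309, -0.2144, 0.3092]
orientation: [2.218, 2.218, 0.002]
force: [-1.6, 1.2, 17.0]
opening: 0.0003
gripper_force: 8.5
```

```bash
python3 - <<'E'
from h import *
S=cam('scene'); D=cam('side')
a=cv2.resize(S['image'][175:275,170:270],None,fx=4,fy=4,interpolation=cv2.INTER_CUBIC)
b=cv2.resize(D['image'][210:310,220:310],None,fx=4,fy=4,interpolation=cv2.INTER_CUBIC)
cv2.imwrite('pics/c3.png',np.hstack([a,b]))
E
```

```text
(no output)
```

View pics/c3.png

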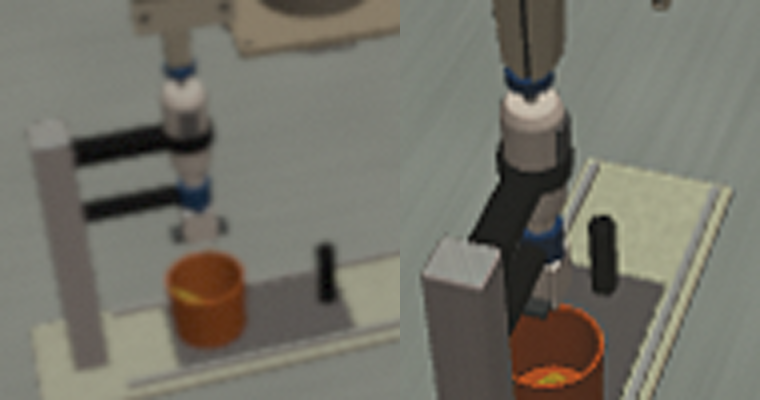

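The second stop is reached at about 17 N, and the yellow tip lies in the cup (scene crop 188,296; side crop 550,378). Now I'll ease the plunger up slowly.

Emit:
servo_tool(plan="0 0 -0.001 0; 0 0 -0.002 0; 0 0 -0.003 0; 0 0 -0.004 0; 0 0 -0.005 0; 0 0 -0.006 0; 0 0 -0.007 0; 0 0 -0.008 0; 0 0 -0.009 0; 0 0 -0.01 0; 0 0 -0.011 0; 0 0 -0.012 0")

```text
t: 14.52
tool_pos: [0.53, -0.2139, 0.3177]
orientation: [-2.221, -2.221, 0.0]
force: [1.0, 0.0, 3.4]
opening: 0.0003
gripper_force: 1.5
```

Emit:
servo_tool(plan="0 0 -0.001 0; 0 0 -0.002 0; 0 0 -0.003 0; 0 0 -0.004 0; 0 0 -0.005 0; 0 0 -0.006 0; 0 0 -0.007 0; 0 0 -0.008 0; 0 0 -0.009 0; 0 0 -0.01 0; 0 0 -0.011 0; 0 0 -0.012 0")

```text
t: 15.52
tool_pos: [0.5299, -0.2139, 0.3295]
orientation: [-2.221, -2.221, 0.0]
force: [0.2, -0.1, -0.4]
opening: 0.0006
gripper_force: 0.0
```

Emit:
servo_tool(plan="0 0 -0.001 0; 0 0 -0.002 0; 0 0 -0.004 0; 0 0 -0.008 0; 0 0 -0.02 0; 0 0 -0.04 0; 0 0 -0.06 0; 0 0 -0.06 0; 0 0 -0.06 0")

```text
t: 16.27
tool_pos: [0.5307, -0.2143, 0.3922]
orientation: [2.219, 2.219, 0.002]
force: [-0.3, -0.2, -0.2]
opening: 0.0006
gripper_force: 0.0
```

```bash
python3 - <<'E'
from h import *
s=status.read_state();print(s['t'],s['tool_pos'],s['force'])
S=cam('scene'); D=cam('side')
a=cv2.resize(S['image'][175:275,170:270],None,fx=4,fy=4,interpolation=cv2.INTER_CUBIC)
b=cv2.resize(D['image'][210:310,220:310],None,fx=4,fy=4,interpolation=cv2.INTER_CUBIC)
cv2.imwrite('pics/c4.png',np.hstack([a,b]))
E
```

```text
16.2667 [ 0.53066762 -0.21430827  0.39220569] [-0.30481264 -0.17763537 -0.1968721 ]
```

View pics/c4.png

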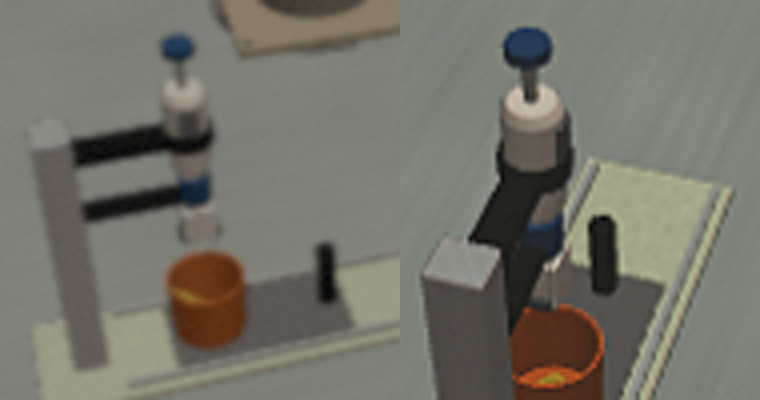

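The cap is back at the top (scene crop 178,47; side crop 528,45), the tip lies in the cup, the tray is home and the robot is clear.

```bash
python3 -c "
from plant import robot
print(robot.close_job())"
```

```text
the job is handed in; nothing more can be done
None
```

The job is done and handed in at about 16 s: the tray is home, the plunger rested about 1.2 s at its first stop (about 5 N), the second stop (about 17 N) dropped the tip into the cup, and the plunger was eased slowly back to the top.

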